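# Unlock the spice carousel and hold the salt jar at the front

### The job

First pull the little brake knob of the spice carousel straight out to its end stop, without turning the carousel while the felt brake is on. Then turn the carousel until the tall salt jar, the one with the upright fin on its lid, stands squarely over the front tongue of the foot, and finish while still gripping that fin so that the turntable is held still: do not let go. Leave the brake out and do not push the dispenser, spatula, cup, bowl or mug out of place.

Things in the scene. Friction and masses are not known exactly. Their poses are not given: they have to be found in the camera images.
- foot: Fixed steel foot of the spice carousel, a 190 mm disc 10 mm high. Origin: on the counter, on the vertical turning axis. Its -x axis is the FRONT: a flat tongue 36 mm wide, 10 mm high shows from under the turntable there, ending 170 mm from the axis. Along its -y axis (right side seen from the robot) lies the brake track, 34 mm wide, 8 mm high, ending 241 mm from the axis in a 16 mm high stop.
- turntable (a joint): Turntable angle about the vertical axis, rad, counter-clockwise positive from above; 0 or any whole turn = salt jar exactly over the tongue. Starts 1.2 to 5.08; may be turned either way. 250 mm wooden disc, top 34 mm above the counter; four jars fixed in it, 90 degrees apart. About 0.03 N m turns it; brake on or off (the felt drag is slight). Centre post 24 mm thick, top 119 mm above the counter.
- salt_jar (a point): The marked jar: the tallest, 54 mm thick, fixed to the turntable, 56 mm round lid with its top 126 mm above the counter, bearing an upright flat fin. The other three have plain flat lids, 56 mm wide, top 100 mm above the counter. Origin: under the jar on the turntable's top (34 mm above the counter), 82 mm from the turning axis.
- fin (a point): Centre of the fin's top edge, 160 mm above the counter, straight above the salt jar's centre, 82 mm from the turning axis. The aluminium fin is 14 mm thick (tangentially), 46 mm long (radially, always pointing at the axis) and 34 mm high; grip it from above across its thickness.
- lock (a joint): Brake slide, m: starts 0 to 0.004 (brake on: a soft felt pad sits under the turntable and would be torn by turning); 0.030 = pulled fully out, radially along the foot's -y axis, against its end stop. About 2 to 3 N moves it, and it stays where it is left.
- lock_knob (a point): Centre of the top of the brake knob, 51 mm above the counter: upright round black knob, 20 mm diameter, 36 mm high, on the flat slide (24 mm wide, top 15 mm above the counter). 180 mm from the turning axis with the slide in, 210 mm with it out: 45 mm or more clear of the turntable's rim.
- dispenser: Bystander: white plastic push dispenser, 72 mm wide, 195 mm high; origin under its centre.
- spatula: Bystander: wooden spatula, 280 mm long, lying flat beyond the carousel.
- cup: Bystander: aluminium cup, 72 mm wide, 75 mm high; origin under its centre.
- bowl: Bystander: white enamel bowl, 150 mm wide, 60 mm high; origin under its centre.
- mug: Bystander: white enamel mug with a handle, 76 mm wide, 80 mm high; origin under its centre.

How it is judged:
By the outcome, as a careful person would: the job done as asked, in the order asked, and still so for the second after the job is handed in, while the arm keeps its last pose, push and grip.
It also fails if it takes over 64 s, if anything falls off the work surface, if the arm or the gripper's body presses on something with over 40 N, if the wrist force passes 120 N, or if a joint passes its speed limit or range.

### The arm

A 6-joint arm with a two-finger parallel gripper is mounted at the origin on the work surface. World frame = base frame: x ahead of the robot, y to its left, z up, the work surface at z = 0. Lengths are in m, angles in rad, forces in N, time in s.
With the tool pointing down it reaches from about 0.225 to 0.875 m from the base axis. Payload 3.4 kg.
Tool frame: the origin (TCP) lies between the finger pads, 19 mm behind the fingertips; this is the grasp point; z points along the fingers, y is the line along which they close (so a half turn about z gives the same grasp; the last joint's range is limited). The gripper opens to 85 mm and grips with 20 to 120 N. Pads are 22 mm wide; open, the fingers measure 114 mm over their backs; the gripper's body (76 mm by 85 mm) begins 54 mm behind the grasp point. The pads swing forward as they close: fully open they stand 13 mm farther back than shut.
Start: joints at [-1.443, 0.276, 1.505, -0, 1.361, -0.121], TCP at [0.142, -0.557, 0.25] pointing down, gripper open.
Joint ranges: [-2.89, 2.89], [-0.75, 2.08], [0.22, 2.7], [-1.18, 4.32], [0.11, 2.71], [-2.7, 2.7]. Speed limits (rad/s): [2.57, 2.57, 3.14, 3.14, 3.14, 3.14].

### API

Orientations are given as a unit quaternion [w, x, y, z].
In Python, from workcell import r gives the robot as it stands.
- The arm moves only by the tool servo_tool, never from a script. Its arguments are lists of equal length, an entry for each row: "travel": the shift along the tool's x, y, z in mm, a list of three; "spin": the turn about the tool's z in degrees; "hand": the finger opening in mm, from 0 to 85.4. In form: {"travel": [[tx, ty, tz], ...], "spin": [spin, ...], "hand": [hand, ...]}. A call has 1 to 20 rows; each row shifts and turns the commanded pose from where the row before left it, along the tool's axes as they then stand; what a row does not reach is not made up. A row lasts 1/10 s, in which the tool goes at most 50 mm and 8.59 degrees, less where a joint would pass 70% of its speed; a pose out of reach is approached as far as the arm can. A call is refused whole if a number of a shift passes 50 or a number of a turn 8.59, either way. A call with a gripper value outside its range is refused whole. The fingers move at their own pace and stop on an object; "squeeze" is the grip in N (left out, the last holds). Time passes only in rows, so rows that do not move let the fingers close. It gives the time, the measured TCP pose, the force, the opening and the grip force at its end, in the units of the state.
- r.read_state(): the state, without advancing time (a new reading comes with each control period).
- r.camera(name): name is "side" or "top"; returns a dict with "img" (480x640x3 uint8, red, green, blue), "camera_matrix" (3x3 intrinsics, pixels), "pose" (4x4, takes a point from camera to world coordinates). Camera axes: x right, y down, z forward; pixel columns grow to the right and rows downward; lengths in m; the calibration is good to about 2 mm. A picture is of the moment at which its call begins. There is no depth.
- r.hand_in(): hands the job in; it is judged then, once.
The state is a dict: "t": time; "joints": joint angles; "joint_velocities": joint speeds; "tau": joint torques, N m; "tool_pos": TCP position; "tool_rot": TCP orientation; "contact_force": force on the tool from outside, world axes, zero at the start; "ft_torque": the same for the moment, N m; "finger_gap": opening from 0.0 (shut) to 1.0 (fully open); "finger_force": force on a finger pad.
Only numpy, scipy, OpenCV 4.12 (cv2) and the standard library are available. Lean on these libraries where they do the work, as an engineer would, in place of code of your own. Each camera call takes 0.05 s, during which the arm holds its last target. There are 200 camera calls.

## Working session

There is one attempt and no reset: what is moved stays moved. The work goes in short steps, Python scripts to look and compute and a tool call to move; the robot and the scene stay as the last step left them, time stands still between calls to the robot, and variables do not carry over. Pictures are saved under pics/ and viewed, at most 10 in all, crops included, and the job is handed in when it is done.

Besides the shell and the picture viewer there is one more tool, called after ">>>" as a command line: name --pt "numbers of a row" for each row, then --argument value for the rest. servo_tool: Moves the arm, as the interface text tells. Its arguments: {"type":"object","properties":{"travel":{"type":"array"},"spin":{"type":"array"},"hand":{"type":"array"},"squeeze":{"type":"number"}},"required":["travel","spin","hand"]}

```bash
mkdir -p pics
cat > h.py <<'E'
import numpy as np, cv2
from workcell import r
def shot(n,f):
    c=r.camera(n); cv2.imwrite(f,c["img"][:,:,::-1]); np.savez(f[:-3]+"npz",K=c["camera_matrix"],P=c["pose"]); return c
def ray(f,u,v,z):
    d=np.load(f); p=d["P"]; q=p[:3,:3]@np.linalg.inv(d["K"])@[u,v,1]; o=p[:3,3]; return o+q*(z-o[2])/q[2]
def proj(f,X):
    d=np.load(f); p=d["P"]; q=d["K"]@(p[:3,:3].T@(np.asarray(X)-p[:3,3])); return q[:2]/q[2]
E
python3 - <<'E'
from h import *
for n in("top","side"):
    c=shot(n,f"pics/{n}0.png"); print(c["pose"].round(3),c["camera_matrix"])
s=r.read_state();print(s)
E
```

```text
[[-0.006 -0.997  0.076  0.493]
 [-1.     0.006 -0.003 -0.045]
 [ 0.003 -0.076 -0.997  1.051]
 [ 0.     0.     0.     1.   ]] [[441.77479378   0.         322.03007751]
 [  0.         441.77479378 242.42254649]
 [  0.           0.           1.        ]]
[[-0.913 -0.304  0.273  0.18 ]
 [-0.409  0.657 -0.634  0.875]
 [ 0.014 -0.69  -0.724  1.148]
 [ 0.     0.     0.     1.   ]] [[588.24585296   0.         309.28109506]
 [  0.         588.24585296 237.79347959]
 [  0.           0.           1.        ]]
{'t': 0.1, 'joints': array([-1.44298803e+00,  2.76524767e-01,  1.50602425e+00,  1.61346818e-05,
        1.36069204e+00, -1.21001104e-01]), 'joint_velocities': array([ 2.22193413e-05, -1.01720467e-03, -2.69176052e-03, -1.22745507e-03,
       -6.01702339e-04, -5.58278693e-05]), 'tau': array([ 1.35073202e-03, -4.17699015e+01, -2.46404725e+01, -5.35653612e-05,
        5.85480520e-03,  9.26372621e-06]), 'tool_pos': array([ 0.14153612, -0.55684837,  0.24922311]), 'tool_rot': array([-8.24226125e-04,  9.92271583e-01,  1.24082338e-01,  5.08324605e-06]), 'contact_force': array([-0.07322814, -0.1583824 ,  0.59513044]), 'ft_torque': array([-0.03482944, -0.0654198 , -0.04480443]), 'finger_force': 0.0, 'finger_gap': 0.9983833033566298}
```

View pics/top0.png

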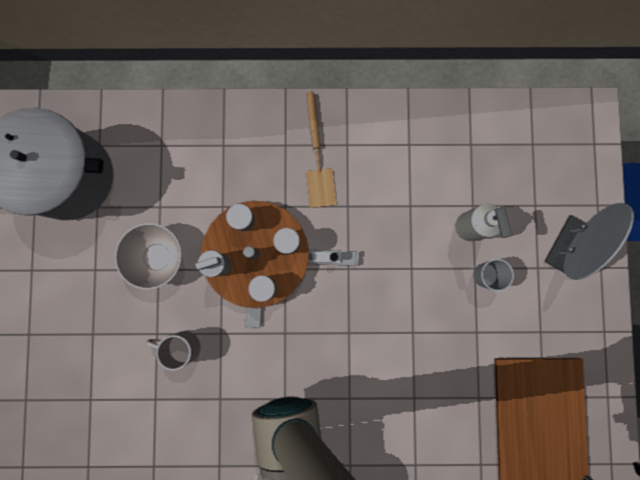

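View pics/side0.png

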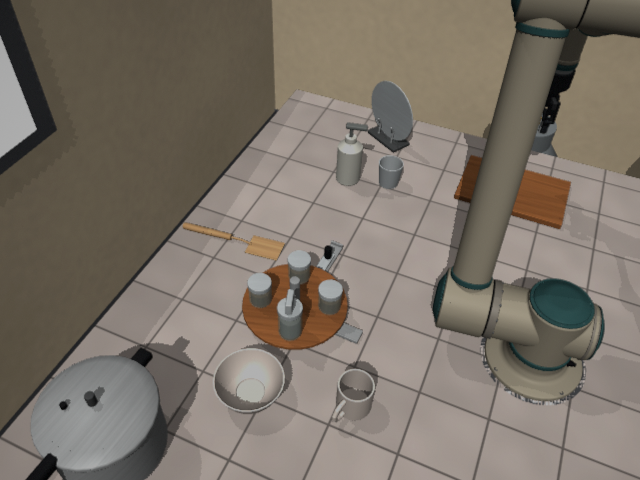

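The top view shows the carousel centred near (254,254), the tongue at (254,318), the knob at (335,257) and the fin at (209,264). I'll enlarge both views to measure them.

Run:
```python
import cv2
a=cv2.imread("pics/top0.png")[195:335,180:380]; cv2.imwrite("pics/c1.png",cv2.resize(a,None,fx=4,fy=4,interpolation=cv2.INTER_CUBIC))
a=cv2.imread("pics/side0.png")[230:360,220:380]; cv2.imwrite("pics/c2.png",cv2.resize(a,None,fx=4.5,fy=4.5,interpolation=cv2.INTER_CUBIC))
```

```text
(no output)
```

View pics/c1.png

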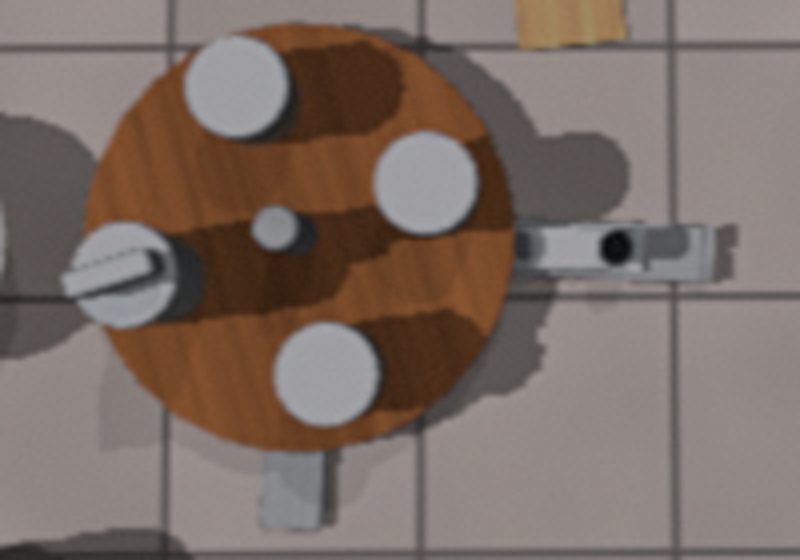

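View pics/c2.png

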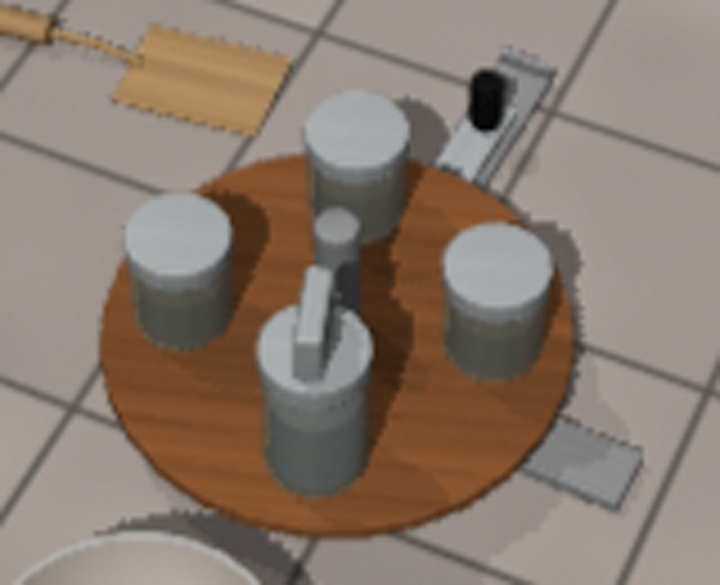

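```bash
cat > fit.py <<'E'
from h import *
from scipy.optimize import least_squares
T=lambda u,v:(180+u/4-.375,195+v/4-.375)
S=lambda u,v:(220+u/4.5-.39,230+v/4.5-.39)
obs=[("top0",T(299.5,237),"c",.034),("top0",T(277,228),"c",.119),("side0",S(337,224),"c",.119),
("top0",T(617,244),"k",.051),("side0",S(488,78),"k",.051),
("top0",T(124,274),"j0",.126),("side0",S(315,345),"j0",.126),
("top0",T(327,374),"j1",.1),("top0",T(426,183),"j2",.1),("top0",T(238,87),"j3",.1),
("side0",S(498,264),"j1",.1),("side0",S(357,128),"j2",.1),("side0",S(179,236),"j3",.1),
("top0",T(291,529),"t",.01),("top0",T(713,254),"s",.016)]
R=lambda a:np.array([np.cos(a),np.sin(a)])
def pt(p,k):
    c=p[:2]; ph,th,l=p[2:5]
    if k=="c":return c
    if k=="k":return c+(.18+l)*R(ph-np.pi/2)
    if k=="t":return c+.17*R(ph+np.pi)
    if k=="s":return c+.241*R(ph-np.pi/2)
    return c+.082*R(ph+np.pi+th+int(k[1])*np.pi/2)
def f(p): return np.concatenate([proj(f"pics/{a}.npz",[*pt(p,k),z])-uv-(p[5:] if a[0]=="s" else 0) for a,uv,k,z in obs])
if __name__=="__main__":
    c=ray("pics/top0.npz",*T(299.5,237),.034)
    s=least_squares(f,[c[0],c[1],0,4.8,.002,0,0],loss="soft_l1"); p=s.x
    print(p.round(4)); print(f(p).reshape(-1,2).round(1).tolist())
    print("knob",pt(p,"k"),"fin",pt(p,"j0"),"goal",p[:2]+.082*R(p[2]+np.pi))
    for n,q,z in [("bowl",(149,257),.03),("mug",(174,351),.08),("cup",(494,275),.075)]: print(n,ray("pics/top0.npz",*q,z).round(3))
E
python3 fit.py
```

```text
[ 5.4560e-01  1.0730e-01 -4.3200e-02  5.0639e+00  2.7000e-03 -3.0600e-01
 -4.4400e-02]
[[0.1, -0.3], [-0.3, -0.1], [0.1, 0.1], [0.1, 0.6], [-0.0, 0.2], [-0.1, 0.3], [0.0, 0.2], [-0.0, 0.2], [0.1, -0.1], [-0.4, -0.3], [0.0, -0.0], [0.1, 0.1], [-0.2, -0.7], [0.1, 0.1], [0.5, -0.3]]
knob [ 0.53775648 -0.07523651] fin [0.52075288 0.18540697] goal [0.46371398 0.11081169]
bowl [0.539 0.352 0.03 ]
mug [0.333 0.273 0.08 ]
cup [ 0.493 -0.427  0.075]
```

Residuals are under a pixel. The turntable is at 5.064 rad, so it needs +1.219 rad (counter-clockwise). First I'll align the tool with the foot axes, then travel above the knob.

>>> servo_tool --pt "0 0 0" --pt "0 0 0" --pt "0 0 0" --pt "0 0 0" --pt "0 0 0" --pt "0 0 0" --pt "0 0 0" --pt "0 0 0" --pt "0 0 0" --pt "0 0 0" --spin '[-7.3,-7.3,-7.3,-7.3,-7.3,-7.3,-7.3,-7.3,-7.3,-7.5]' --hand '[60,60,60,60,60,60,60,60,60,60]'

```text
t: 1.1
tool_pos: [0.1415, -0.557, 0.2495]
tool_rot: [-0.0, 0.721, 0.693, 0.0]
contact_force: [-0.6, 0.1, -1.3]
finger_gap: 0.703
finger_force: 0.0
```

>>> servo_tool --pt "24 18 0" --pt "26 19.5 0" --pt "26 19.5 0" --pt "26 19.5 0" --pt "26 19.5 0" --pt "26 19.5 0" --pt "26 19.5 0" --pt "26 19.5 0" --pt "26 19.5 0" --pt "26 19.5 0" --pt "26 19.5 0" --pt "26 19.5 0" --pt "26 19.5 0" --pt "26 19.5 0" --pt "26 19.5 0" --pt "26 19.5 0" --pt "26 19.5 0" --pt "26 19.5 0" --pt "26 19.5 0" --pt "5 5 0" --spin '[0,0,0,0,0,0,0,0,0,0,0,0,0,0,0,0,0,0,0,0]' --hand '[60,60,60,60,60,60,60,60,60,60,60,60,60,60,60,60,60,60,60,60]'

```text
t: 3.1
tool_pos: [0.5387, -0.0749, 0.2494]
tool_rot: [-0.0, 0.722, 0.692, 0.001]
contact_force: [-0.3, 0.2, 0.8]
finger_gap: 0.701
finger_force: 0.0
```

```bash
cat >> h.py <<'E'
def tell(goal=None,yaw=None):
    "travel (mm, tool axes) to the goal and spin (deg) to bring tool y to world angle yaw"
    from scipy.spatial.transform import Rotation as Ro
    s=r.read_state(); q=s["tool_rot"]; M=Ro.from_quat([q[1],q[2],q[3],q[0]]).as_matrix()
    y=np.degrees(np.arctan2(M[1,1],M[0,1]))
    print("t",s["t"],"pos",s["tool_pos"].round(4),"yaw_y",y.round(2),"tilt",M[:,2].round(4),"F",s["contact_force"].round(1),"gap",s["finger_gap"]*85.4,s["finger_force"],"j",s["joints"].round(2))
    if goal is not None: print("travel",(M.T@(np.array(goal)-s["tool_pos"])*1000).round(1))
    if yaw is not None: print("spin",(y-yaw+180)%360-180)
E
python3 -c "
from h import *
tell([.5378,-.0752,.04],-2.5)"
```

```text
t 3.1 pos [ 0.5387 -0.0749  0.2494] yaw_y -2.37 tilt [ 1.0e-04  1.4e-03 -1.0e+00] F [-0.3  0.2  0.8] gap 59.89653357414788 0.0 j [-0.27  0.23  1.57  0.    1.34 -0.23]
travel [ -0.6  -0.9 209.4]
spin 0.12750466082457024
```

Positioned well. Next: descend and close on the knob.

>>> servo_tool --pt "0 -1 20" --pt "0 0 30" --pt "0 0 30" --pt "0 0 30" --pt "0 0 30" --pt "0 0 25" --pt "0 0 20" --pt "0 0 14" --pt "0 0 10" --pt "0 0 0" --pt "0 0 0" --pt "0 0 0" --pt "0 0 0" --pt "0 0 0" --pt "0 0 0" --pt "0 0 0" --pt "0 0 0" --spin '[0,0,0,0,0,0,0,0,0,0,0,0,0,0,0,0,0]' --hand '[50,45,45,45,45,45,45,45,45,45,30,20,10,10,10,10,10]' --squeeze 30

```text
t: 4.8
tool_pos: [0.5368, -0.0777, 0.0419]
tool_rot: [0.001, 0.723, 0.691, 0.0]
contact_force: [-2.0, -0.7, 6.5]
finger_gap: 0.224
finger_force: 29.6
```

>>> servo_tool --pt "-3 0 0" --pt "-3 0 0" --pt "-3 0 0" --pt "-3 0 0" --pt "-3 0 0" --pt "-3 0 0" --pt "-3 0 0" --pt "0 0 0" --pt "0 0 0" --spin '[0,0,0,0,0,0,0,0,0]' --hand '[10,10,10,10,10,10,10,10,10]'

```text
t: 5.7
tool_pos: [0.5358, -0.0982, 0.0419]
tool_rot: [0.0, 0.723, 0.691, 0.0]
contact_force: [-0.9, -0.1, 7.0]
finger_gap: 0.224
finger_force: 29.7
```

>>> servo_tool --pt "-2 0 0" --pt "-2 0 0" --pt "-1 0 0" --pt "-1 0 0" --pt "0 0 0" --pt "0 0 0" --spin '[0,0,0,0,0,0]' --hand '[10,10,10,10,10,10]'

```text
t: 6.3
tool_pos: [0.5356, -0.104, 0.0419]
tool_rot: [0.0, 0.723, 0.691, 0.001]
contact_force: [-0.2, 2.0, 6.6]
finger_gap: 0.221
finger_force: 29.7
```

```bash
python3 -c "
from h import *
tell([.5365,-.1052,.04],-2.5)"
```

```text
t 6.3 pos [ 0.5356 -0.104   0.0419] yaw_y -2.56 tilt [ 1.4e-03  4.0e-04 -1.0e+00] F [-0.2  2.   6.6] gap 18.884715616013924 29.7197824716568 j [-0.32  0.43  1.86  0.    0.85 -0.28]
travel [-1.2  1.   1.9]
spin -0.061398492460114085
```

>>> servo_tool --pt "-1 0 0" --pt "-1 0 0" --pt "0 0 0" --pt "0 0 0" --spin '[0,0,0,0]' --hand '[10,10,10,10]'

```text
t: 6.7
tool_pos: [0.5355, -0.1051, 0.0419]
tool_rot: [-0.0, 0.723, 0.691, 0.001]
contact_force: [0.0, 4.5, 6.6]
finger_gap: 0.218
finger_force: 29.8
```

>>> servo_tool --pt "-1 0 0" --pt "-1 0 0" --pt "0 0 0" --pt "0 0 0" --spin '[0,0,0,0]' --hand '[10,10,10,10]'

```text
t: 7.1
tool_pos: [0.5355, -0.1052, 0.0418]
tool_rot: [-0.001, 0.723, 0.69, 0.002]
contact_force: [0.1, 9.7, 8.3]
finger_gap: 0.221
finger_force: 29.9
```

>>> servo_tool --pt "-1 0 0" --pt "-1 0 0" --pt "0 0 0" --pt "0 0 0" --spin '[0,0,0,0]' --hand '[10,10,10,10]'

```text
t: 7.5
tool_pos: [0.5355, -0.1054, 0.0418]
tool_rot: [-0.002, 0.724, 0.69, 0.004]
contact_force: [2.3, 15.9, 8.1]
finger_gap: 0.221
finger_force: 29.9
```

End stop reached: the force rises with no further motion. Next: release and rise.

>>> servo_tool --pt "3 0 0" --pt "2 0 0" --pt "0 0 0" --pt "0 0 0" --pt "0 0 0" --pt "0 0 -10" --pt "0 0 -20" --pt "0 0 -30" --pt "0 0 -30" --pt "0 0 -30" --pt "0 0 -30" --pt "0 0 -30" --pt "0 0 -25" --pt "0 0 0" --spin '[0,0,0,0,0,0,0,0,0,0,0,0,0,0]' --hand '[10,10,45,45,45,45,45,45,45,45,45,45,45,45]'

```text
t: 8.9
tool_pos: [0.5371, -0.1061, 0.2505]
tool_rot: [0.004, 0.723, 0.691, 0.002]
contact_force: [-0.0, 0.3, 0.1]
finger_gap: 0.529
finger_force: 0.0
```

Run:
```python
from h import *
tell([.5208,.1854,.25],17.7)
shot("top","pics/top1.png");shot("side","pics/side1.png")
a=cv2.imread("pics/top1.png")[195:335,180:380]; a=cv2.resize(a,None,fx=2.9,fy=2.9,interpolation=2)
b=cv2.imread("pics/side1.png")[230:360,220:380]; b=cv2.resize(b,(500,406),interpolation=2)
cv2.imwrite("pics/c3.png",cv2.resize(np.hstack([a[:,180:480],b]),(800,406)))
for l in (0.0027,.028,.03):
    from fit import R
    k=np.array([.5456,.1073])+(.18+l)*R(-.0432-np.pi/2); print(l,proj("pics/top1.npz",[*k,.051]),proj("pics/side1.npz",[*k,.051])+[.306,.044])
```

```text
t 8.9 pos [ 0.5371 -0.1061  0.2505] yaw_y -2.56 tilt [ 0.0084 -0.0028 -1.    ] F [-0.   0.3  0.1] gap 45.14066123749145 0.0 j [-0.32  0.23  1.57  0.    1.33 -0.28]
travel [290.5 -29.2  -0.4]
spin -20.255517218180586
0.0027 [333.98318235 256.21934356] [328.03930143 247.15577183]
0.028 [345.14008222 256.63840347] [332.25928916 240.72025394]
0.03 [346.02205276 256.67153081] [332.5891411  240.21722687]
```

View pics/c3.png

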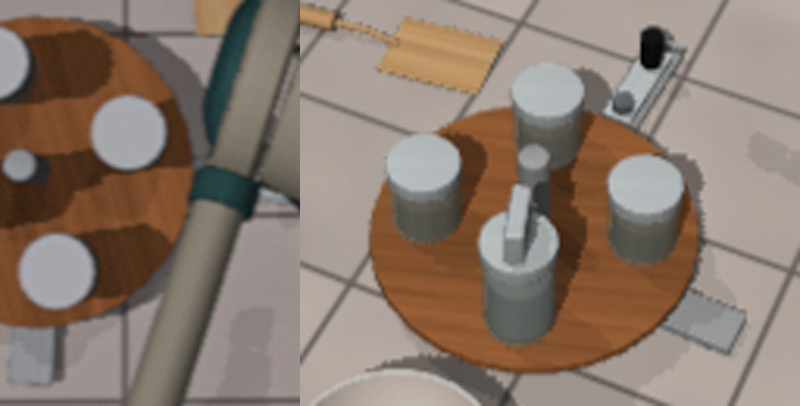

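The knob is now near the outer stop: at about (332.6, 241) in the side image, where the prediction for fully out is (332.6, 240.2). The jars have not moved. Now to go above the fin.

>>> servo_tool --pt "18 -2 0" --pt "25 -2.5 0" --pt "25 -2.5 0" --pt "25 -2.5 0" --pt "25 -2.5 0" --pt "25 -2.5 0" --pt "25 -2.5 0" --pt "25 -2.5 0" --pt "25 -2.5 0" --pt "25 -2.5 0" --pt "25 -2.5 0" --pt "22.5 -2.2 0" --pt "0 0 0" --pt "0 0 0" --pt "0 0 0" --pt "0 0 0" --spin '[0,0,0,0,0,0,0,0,0,0,0,0,-6.7,-6.8,-6.8,0]' --hand '[45,45,45,45,45,45,45,45,45,45,45,45,45,45,45,45]'

```text
t: 10.6
tool_pos: [0.5178, 0.186, 0.2442]
tool_rot: [-0.001, 0.59, 0.808, -0.001]
contact_force: [-0.6, 0.1, -0.1]
finger_gap: 0.527
finger_force: 0.0
```

```bash
python3 -c "
from h import *
tell([.5208,.1854,.148],17.7)"
```

```text
t 10.6 pos [0.5178 0.186  0.2442] yaw_y 17.75 tilt [-3.6e-03 -9.0e-04 -1.0e+00] F [-0.6  0.1 -0.1] gap 44.99830299029416 0.0 j [ 0.22  0.24  1.56 -0.    1.34 -0.09]
travel [-1.5  3.1 96.1]
spin 0.04951415547310489
```

>>> servo_tool --pt "-1.5 3 15" --pt "0 0 25" --pt "0 0 25" --pt "0 0 18" --pt "0 0 11" --pt "0 0 0" --pt "0 0 0" --spin '[0,0,0,0,0,0,0]' --hand '[45,45,45,45,45,45,45]'

```text
t: 11.3
tool_pos: [0.5223, 0.1856, 0.1521]
tool_rot: [0.0, 0.59, 0.807, 0.0]
contact_force: [0.0, 0.2, 0.8]
finger_gap: 0.528
finger_force: 0.0
```

Run:
```python
from h import *
tell([.5208,.1854,.15],17.7)
```

```text
t 11.3 pos [0.5223 0.1856 0.1521] yaw_y 17.7 tilt [ 1.e-04 -0.e+00 -1.e+00] F [0.  0.2 0.8] gap 45.08214163454165 0.0 j [ 0.22  0.32  1.7  -0.    1.12 -0.09]
travel [ 0.2 -1.5  2.1]
spin 0.00019046186062610104
```

>>> servo_tool --pt "0 -1.5 1.5" --pt "0 0 0" --pt "0 0 0" --pt "0 0 0" --pt "0 0 0" --pt "0 0 0" --pt "0 0 0" --spin '[0,0,0,0,0,0,0]' --hand '[35,25,16,5,5,5,5]' --squeeze 35

```text
t: 12.0
tool_pos: [0.5205, 0.1851, 0.1512]
tool_rot: [0.0, 0.59, 0.808, 0.0]
contact_force: [-2.6, -1.1, 5.1]
finger_gap: 0.159
finger_force: 37.0
```

Run:
```python
from h import *
tell([.5208,.1854,.15],17.7)
# rows for an arc of +1.219 rad about the axis, in 38 rows
```

```text
t 12.0 pos [0.5205 0.1851 0.1512] yaw_y 17.73 tilt [ 1.e-04 -0.e+00 -1.e+00] F [-2.6 -1.1  5.1] gap 13.612695397636378 37.04094886779785 j [ 0.22  0.32  1.71 -0.    1.12 -0.09]
travel [0.2 0.4 1.2]
spin 0.033630136178146586
```

>>> servo_tool --pt "-0.08 -3.58 0" --pt "-0.08 -3.58 0" --pt "-0.08 -3.58 0" --pt "-0.08 -3.58 0" --pt "-0.08 -3.58 0" --pt "-0.08 -3.58 0" --pt "-0.08 -3.58 0" --pt "-0.08 -3.58 0" --pt "-0.08 -3.58 0" --pt "-0.08 -3.58 0" --pt "0 0 0" --spin '[-2.5,-2.5,-2.5,-2.5,-2.5,-2.5,-2.5,-2.5,-2.5,-2.5,0]' --hand '[5,5,5,5,5,5,5,5,5,5,5]'

```text
t: 13.1
tool_pos: [0.4897, 0.1673, 0.1512]
tool_rot: [0.0, 0.4, 0.916, 0.0]
contact_force: [-3.4, 0.8, 5.5]
finger_gap: 0.159
finger_force: 37.0
```

Run:
```python
from h import *
from fit import R
tell([*(np.array([.5456,.1073])+.082*R(np.radians(132.7))),.151],42.7)
```

```text
t 13.1 pos [0.4897 0.1673 0.1512] yaw_y 42.78 tilt [ 5.e-04  5.e-04 -1.e+00] F [-3.4  0.8  5.5] gap 13.608348642925149 36.993804574012756 j [ 0.19  0.27  1.78  0.    1.09 -0.55]
travel [-0.1  0.4  0.2]
spin 0.08493226588180391
```

>>> servo_tool --pt "-0.08 -3.56 0" --pt "-0.08 -3.56 0" --pt "-0.08 -3.56 0" --pt "-0.08 -3.56 0" --pt "-0.08 -3.56 0" --pt "-0.08 -3.56 0" --pt "-0.08 -3.56 0" --pt "-0.08 -3.56 0" --pt "-0.08 -3.56 0" --pt "-0.08 -3.56 0" --pt "-0.08 -3.56 0" --pt "-0.08 -3.56 0" --pt "-0.08 -3.56 0" --pt "-0.08 -3.56 0" --pt "-0.08 -3.56 0" --pt "-0.08 -3.56 0" --pt "-0.08 -3.56 0" --pt "-0.08 -3.56 0" --pt "0 0 0" --pt "0 0 0" --spin '[-2.49,-2.49,-2.49,-2.49,-2.49,-2.49,-2.49,-2.49,-2.49,-2.49,-2.49,-2.49,-2.49,-2.49,-2.49,-2.49,-2.49,-2.45,0,0]' --hand '[5,5,5,5,5,5,5,5,5,5,5,5,5,5,5,5,5,5,5,5]'

```text
t: 15.1
tool_pos: [0.4633, 0.1106, 0.1512]
tool_rot: [-0.0, 0.021, 1.0, 0.0]
contact_force: [-3.6, -0.1, 7.2]
finger_gap: 0.162
finger_force: 37.2
```

Run:
```python
from h import *
tell([.4637,.1108,.151],87.52)
shot("top","pics/top2.png");shot("side","pics/side2.png")
a=cv2.imread("pics/top2.png")[195:335,180:380]; a=cv2.resize(a,None,fx=4,fy=4,interpolation=2); cv2.imwrite("pics/c4.png",a)
b=cv2.imread("pics/side2.png")[220:370,210:370]; b=cv2.resize(b,None,fx=4,fy=4,interpolation=2); cv2.imwrite("pics/c5.png",b)
```

```text
t 15.1 pos [0.4633 0.1106 0.1512] yaw_y 87.54 tilt [-5.e-04  2.e-04 -1.e+00] F [-3.6 -0.1  7.2] gap 13.801052287256713 37.22099483013153 j [ 0.09  0.21  1.86  0.    1.07 -1.44]
travel [-0.4  0.2  0.2]
spin 0.016993081549685485
```

View pics/c4.png

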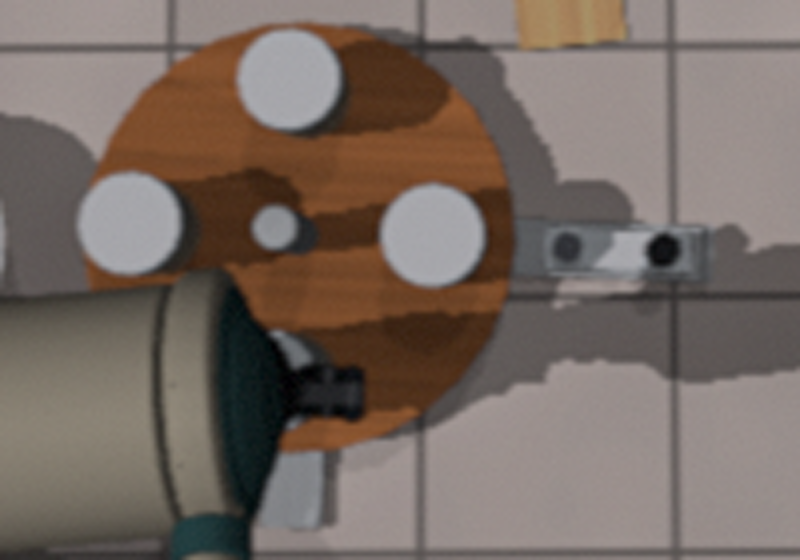

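View pics/c5.png

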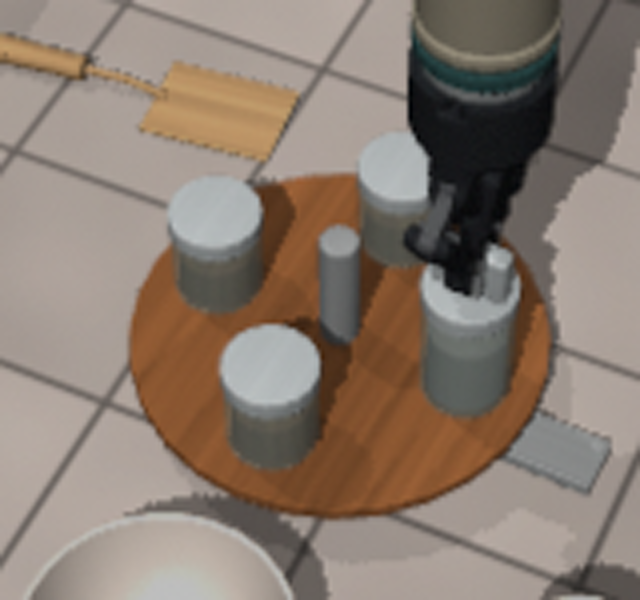

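The fin is gripped and the salt jar is over the tongue. The other lids in the top crop are at (131,223), (433,235) and (290,80), with the knob at (663,249). I'll refit to check the angle and brake.

Run:
```python
import fit; from fit import *
S5=lambda u,v:(210+u/4-.375,220+v/4-.375)
fit.obs=[o for o in fit.obs if o[2] in "cts"]+[("top2",T(433,235),"j1",.1),("top2",T(290,80),"j2",.1),("top2",T(131,223),"j3",.1),("top2",T(663,248),"k",.051),
("side2",S5(270,366),"j3",.1),("side2",S5(215,218),"j2",.1)]
# foot from the first fit is re-estimated along with the rest
s=least_squares(fit.f,[.5456,.1073,-.043,0,.03,0,0],loss="soft_l1");print(s.x.round(4));print(fit.f(s.x).reshape(-1,2).round(1).tolist())
fit.obs=[o for o in fit.obs if o[2] not in "ts"]
s=least_squares(lambda q:fit.f(np.r_[.5456,.1073,-.0432,q]),[0,.03,0,0],loss="soft_l1");print(s.x.round(4))
```

```text
[ 0.5455  0.1071 -0.0448  0.001   0.0284 -0.1366 -0.7767]
[[0.1, -0.3], [-0.3, -0.1], [-0.0, 0.8], [0.1, 0.1], [0.6, -0.1], [0.2, 0.1], [-0.2, -0.3], [-0.4, 0.2], [-0.0, 0.2], [0.1, 0.2], [-0.1, -1.2]]
[-0.001   0.0285 -0.2067 -0.7408]
```

Angle is about 0. The brake reads 28.5 mm, so I'll check it more closely with sub-pixel knob centroids relative to the stop.

Run:
```python
from h import *
from fit import R
c=np.array([.5456,.1073]); d=R(-.0432-np.pi/2)
for n in("top0","top2"):
    g=cv2.imread(f"pics/{n}.png",0).astype(float)[250:264,325:357]; w=np.clip(55-g,0,None); 
    y,x=np.mgrid[250:264,325:357]; u,v=(w*x).sum()/w.sum(),(w*y).sum()/w.sum()
    # dark blob = top and outward-lit side; use mid-height .045
    print(n,u,v,[(ray(f"pics/{n}.npz",u,v,z)[:2]-c)@d for z in(.051,.045)])
    row=cv2.imread(f"pics/{n}.png",0)[252:262,336:368]; print(row[[2,4,6,8]])
print(proj("pics/top0.npz",[*(c+.241*d),.016]))
```

```text
top0 333.6723783413297 256.3865661411926 [np.float64(0.18200956742155952), np.float64(0.1821742478369471)]
[[ 31  64  95 106 102  92  86  83  85  84  85  86  87  86  84  91 116 139
  138 125 123 137 120  90  83  85  84  89 116 140 142 141]
 [ 15  38  77 100  99  90  83  84  87  86  85  85  86  86  84  90 116 137
  137 127 128 137 121  91  82  86  93 104 123 140 144 140]
 [ 20  52  84 100  97  85  85  84  84  86  84  83  82  83  94 115 132 138
  136 128 131 138 120  91  82  86  95 121 140 144 142 142]
 [ 80 109 122 121 102  84 110 133 135 135 134 134 133 135 139 139 139 138
  136 131 130 128 108  88  86  83  89 116 138 145 142 143]]
top2 345.3713109128346 257.25120109814685 [np.float64(0.20857008069122487), np.float64(0.20889404814967283)]
[[170 169 167 170 171 163 134  87  42  20  19  38  62  87 106 111  98  87
   86  74  72  86  88  90  87  89  87  87  87  86  97 125]
 [167 167 168 166 151 108  47  14  16  21  19  20  19  49  88 107  96  83
   87  77  75  91  94  90  90  89  87  89  88  88 101 129]
 [166 167 167 165 144  92  37  17  17  19  22  16  21  46  86 111 103  89
   86  79  83  98 100  92  90  89  89  87  88  89  96  99]
 [168 167 167 169 164 133  75  30  12  10  14  26  57  92 113 114 105  94
   88  77  78  89  90  88  89  88  91  89  89  88  88  89]]
[358.38249985 257.82732767]
```

The pull ran into a hard stop (16 N with no motion). The image puts the slide within about 1 mm of fully out, which is the measurement error. The fin is centred and held, so I'm handing in.

```bash
python3 -c "
from workcell import r
print(r.hand_in())"
```

```text
the job is handed in; nothing more can be done
None
```

I pulled the brake to its end stop, then turned the carousel so the salt jar stands over the front tongue (about 0 rad, give or take 0.01); I handed in still gripping the fin, and the images put the brake at 28.5–30 mm of its 30 mm travel.

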